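Restock the counter display from the delivery tray

TASK

Restock the counter display: move the three cartons and the tin from the cardboard delivery tray into the wooden display, each into the lane directly behind (on the robot's side of) the article of its own kind, so that the back row ends in the same order as the front row. Stand each one upright on the floor of its lane, lengthwise along it, and leave the front row standing where it is.

Things in the scene. Friction and masses are not known exactly. Their poses are not given: they have to be found in the camera images.
- tray: Fixed brown cardboard delivery tray, 138 x 287 x 27 mm. Origin: centre of its underside; x along the lanes, away from the robot; y left. Floor 3 mm above the origin; thin dividers (tops at 23 mm) make four lanes, centred at its y = -105, -35, 35, 105 mm; end walls 24, side walls 27 mm high. At the start each lane holds one new article at x = 0, in any order.
- display: Fixed wooden display, 296 x 301 x 28 mm. Origin: centre of its underside; x along the lanes to the customer's end (aluminium rail), away from the robot; y left. Floor 8 mm up; battens (tops at 26 mm) make four lanes 51 mm wide, centred at y = -105, -35, 35, 105 mm, clear for x = -140..140. Front row at x = 76 mm; the robot's half is empty: an article centred at x = -64 has room there.
- new_long: New article in the delivery tray, to be moved: longest and lowest carton, teal sides with a red and white top; 35 (its x) x 120 (its y) x 50 mm high. Origin: centre of its underside, z up; it stands with its length along the lane, y axis to the robot, 45 to 115 g; grip it across its thickness near the top.
- new_tall: New article in the delivery tray, to be moved: tall carton, cream sides and orange top, 15 mm taller than the longest one and slimmer; 30 (its x) x 110 (its y) x 65 mm high. Origin: centre of its underside, z up; it stands with its length along the lane, y axis to the robot, 45 to 115 g; grip it across its thickness near the top.
- new_short: New article in the delivery tray, to be moved: short carton, green sides, yellow oval on its top; 28 (its x) x 85 (its y) x 60 mm high. Origin: centre of its underside, z up; it stands with its length along the lane, y axis to the robot, 45 to 115 g; grip it across its thickness near the top.
- new_tin: New article in the delivery tray, to be moved: plain bare-metal slip-lid tin with rounded corners; its lid is the top 16 mm and measures 32 x 77 mm; 30 (its x) x 75 (its y) x 68 mm high. Origin: centre of its underside, z up; it stands with its length along the lane, y axis to the robot, 45 to 115 g; grip it across its thickness near the top.
- front_long: Front-row article already in the display, its twin in the tray is the same to look at; loose, stays where it is: longest and lowest carton, teal sides with a red and white top; 35 (its x) x 120 (its y) x 50 mm high. Origin: centre of its underside, z up; it stands with its length along the lane, y axis to the robot.
- front_tall: Front-row article already in the display, its twin in the tray is the same to look at; loose, stays where it is: tall carton, cream sides and orange top, 15 mm taller than the longest one and slimmer; 30 (its x) x 110 (its y) x 65 mm high. Origin: centre of its underside, z up; it stands with its length along the lane, y axis to the robot.
- front_short: Front-row article already in the display, its twin in the tray is the same to look at; loose, stays where it is: short carton, green sides, yellow oval on its top; 28 (its x) x 85 (its y) x 60 mm high. Origin: centre of its underside, z up; it stands with its length along the lane, y axis to the robot.
- front_tin: Front-row article already in the display, its twin in the tray is the same to look at; loose, stays where it is: plain bare-metal slip-lid tin with rounded corners; its lid is the top 16 mm and measures 32 x 77 mm; 30 (its x) x 75 (its y) x 68 mm high. Origin: centre of its underside, z up; it stands with its length along the lane, y axis to the robot.
Mind the look-alikes: they are no part of the job. What is shaped like the new_short but blue or pink is not meant.

How it is judged:
At the end, for the whole second after the job is handed in: Each new article stands in its twin's lane on the robot's side of it: within 22 mm of it sideways, on the lane floor (5 mm), upright (0.1 rad), along the lane (0.2 rad), at rest. Each front-row article is within 15 mm of its start, upright (0.1 rad) and along the lane (0.2 rad) (x of new_long in the frame of front_long between -0.022 and 0.022 m and y of new_long in the frame of front_long above 0.065 m and x of each of new_long, new_tall, new_short, new_tin in the frame of display above -0.115 m and z of new_long in the frame of display between 0.004 and 0.013 m and angle between each of new_long, front_long, new_tall, front_tall, new_short, front_short, new_tin, front_tin's own z axis and vertical below 0.1 rad and angle between the y axis of each of new_long, front_long, new_tall, front_tall, new_short, front_short, new_tin, front_tin and the x axis of display, either way round below 0.2 rad and linear speed of each of new_long, new_tall, new_short, new_tin below 0.02 m/s and distance of each of front_long, front_tall, front_short, front_tin from where it was at the start of the episode below 0.015 m and x of new_tall in the frame of front_tall between -0.022 and 0.022 m and y of new_tall in the frame of front_tall above 0.065 m and z of new_tall in the frame of display between 0.004 and 0.013 m and x of new_short in the frame of front_short between -0.022 and 0.022 m and y of new_short in the frame of front_short above 0.065 m and z of new_short in the frame of display between 0.004 and 0.013 m and x of new_tin in the frame of front_tin between -0.022 and 0.022 m and y of new_tin in the frame of front_tin above 0.065 m and z of new_tin in the frame of display between 0.004 and 0.013 m); the robot touches nothing.
It fails at once if the longest carton of the front row was knocked over (angle between front_long's own z axis and vertical above 0.5 rad).
It fails at once if the tall carton of the front row was knocked over (angle between front_tall's own z axis and vertical above 0.5 rad).
It fails at once if the short carton of the front row was knocked over (angle between front_short's own z axis and vertical above 0.5 rad).
It fails at once if the tin of the front row was knocked over (angle between front_tin's own z axis and vertical above 0.5 rad).
It also fails if it takes over 99 s, if anything falls off the work surface, if the arm or the gripper's body presses on something with over 40 N, if the wrist force passes 120 N, or if a joint passes its speed limit or range.

ROBOT

A 6-joint arm with a two-finger parallel gripper is mounted at the origin on the work surface; the furniture and walls round the work are solid. World frame = base frame: x ahead of the robot, y to its left, z up, the work surface at z = 0. Lengths are in m, angles in rad, forces in N, time in s.
With the tool pointing down it reaches from about 0.375 to 0.9 m from the base axis. Payload 3.1 kg.
Tool frame: the origin (TCP) lies at the very end of the fingers, on their centre line; the grasp point (between the pads) lies 19 mm behind it; z points along the fingers, y is the line along which they close (so a half turn about z gives the same grasp; the last joint's range is limited). The gripper opens to 87 mm and grips with 3 to 60 N. Pads are 19 mm wide; open, the fingers measure 117 mm over their backs; the gripper's body (75 mm by 190 mm) begins 51 mm behind the grasp point.
Start: joints at [-0.178, 0.527, 1.433, -0, 1.181, -0.178], TCP at [0.625, 0, 0.223] pointing down, gripper open.
Joint ranges: [-3.08, 3.08], [-0.75, 2.2], [0.22, 2.44], [-1.43, 4.57], [0, 2.65], [-2.85, 2.85]. Speed limits (rad/s): [2.79, 2.79, 3.14, 3.14, 3.14, 3.14].

INTERFACE

Orientations are given as a unit quaternion [x, y, z, w].
In Python, from rig import robot gives the robot as it stands. The module is installed in compiled form; this text tells all that it offers.
- The arm moves only by the tool play_rows, never from a script. Its argument "steps" is one flat list of numbers, 5 for each row, row after row: the opening, from -1 (shut) to 1 (fully open), then the shift along the tool's x, y, z as a fraction of full scale, then the turn about the tool's z as a fraction of full scale. In form: [claw, tx, ty, tz, twist, claw, tx, ty, tz, twist, ...]. A call has exactly 10 rows; each row shifts and turns the commanded pose from where the row before left it, along the tool's axes as they then stand; what a row does not reach is not made up. Full scale, the value 1, is 0.03 m for a shift and 0.1 rad for a turn. A row lasts 1/10 s, in which the tool goes at most 50 mm and 8.59 degrees, less where a joint would pass 70% of its speed; a pose out of reach is approached as far as the arm can. A call with a number of a shift or a turn outside -1 to 1 is refused whole. A call with a gripper value outside its range is refused whole. The fingers move at their own pace and stop on an object; "grip_force" is the grip in N (left out, the last holds). Time passes only in rows, so rows that do not move let the fingers close, or fill a call up. It gives the time, the measured TCP pose, the force, the opening and the grip force at its end, in the units of the state.
- robot.get_obs(): the state, without advancing time (a new reading comes with each control period).
- robot.camera(name): name is "scene" or "side" or "wrist"; returns a dict with "image" (400x640x3 uint8, red, green, blue), "mtx" (3x3 intrinsics, pixels), "rvec" (rotation vector, rad) and "tvec" (3), from world to camera coordinates, as OpenCV has them. Camera axes: x right, y down, z forward; pixel columns grow to the right and rows downward; lengths in m; the calibration is good to about 2 mm. A picture is of the moment at which its call begins. There is no depth.
- robot.hand_in(): hands the job in; it is judged then, once.
The state is a dict: "time": time; "q": joint angles; "joint_velocities": joint speeds; "joint_torque": joint torques, N m; "position": TCP position; "tool_rot": TCP orientation; "ft_force": force on the tool from outside, world axes, zero at the start; "moment": the same for the moment, N m; "grip_width": finger opening in m; "grip_force": force on a finger pad.
Only numpy, scipy, OpenCV 4.12 (cv2) and the standard library are available. Lean on these libraries where they do the work, as an engineer would, in place of code of your own. Each camera call takes 0.05 s, during which the arm holds its last target. There are 200 camera calls.

## Working session

There is one attempt and no reset: what is moved stays moved. The work goes in short steps, Python scripts to look and compute and a tool call to move; the robot and the scene stay as the last step left them, time stands still between calls to the robot, and variables do not carry over. Pictures are saved under pics/ and viewed, at most 14 in all, crops included, and the job is handed in when it is done.

Besides the shell and the picture viewer there is one more tool, called after "Emit:" as name(argument=value, ...), one argument or row to a line, values as JSON. play_rows: Moves the arm, as the interface text tells. Shift numbers are shares of 0.03 m and turn numbers shares of 0.1 rad, none past 1 either way. Its arguments: {"type":"object","properties":{"steps":{"type":"array"},"grip_force":{"type":"number"}},"required":["steps"]}

```bash
mkdir -p pics
python3 - <<'E'
from rig import robot
import cv2,numpy as np,pickle
o=robot.get_obs();print(o)
d={}
for n in ("scene","side","wrist"):
    c=robot.camera(n);d[n]=c
    cv2.imwrite(f"pics/{n}0.png",c["image"][:,:,::-1])
    R=cv2.Rodrigues(np.array(c["rvec"]))[0];print(n,-R.T@np.array(c["tvec"]).ravel(),R[2])
pickle.dump(d,open("d0.pkl","wb"))
E
```

```text
{'time': 0.0, 'q': array([-1.78470491e-01,  5.28458869e-01,  1.43390224e+00,  7.80730518e-06,
        1.18135575e+00, -1.78491212e-01]), 'joint_velocities': array([-9.75615164e-04, -1.48541799e-03,  4.22218270e-05, -3.30787831e-03,
        8.88912948e-04,  1.01362483e-03]), 'joint_torque': array([-5.45745443e-04, -4.40045428e+01, -1.76593530e+01,  6.32597599e-02,
        5.83207863e-02, -1.53719384e-04]), 'position': array([6.24279161e-01, 1.80180723e-04, 2.21576117e-01]), 'tool_rot': array([ 7.07100107e-01,  7.07112658e-01, -6.02792052e-04, -8.74480101e-04]), 'ft_force': array([1.30287596, 0.91985312, 0.92279974]), 'moment': array([0.01999314, 0.02157076, 0.01077832]), 'grip_force': 0.0, 'grip_width': 0.08721359727230427}
scene [-0.14414773 -0.51812779  0.55922089] [ 0.70795006  0.46296594 -0.53335659]
side [ 0.59715473 -0.93696393  0.69375925] [-0.0186583   0.80805594 -0.58881021]
wrist [0.62489448 0.08216968 0.38321264] [-0.00258887 -0.29737772 -0.9547564 ]
```

View pics/scene0.png

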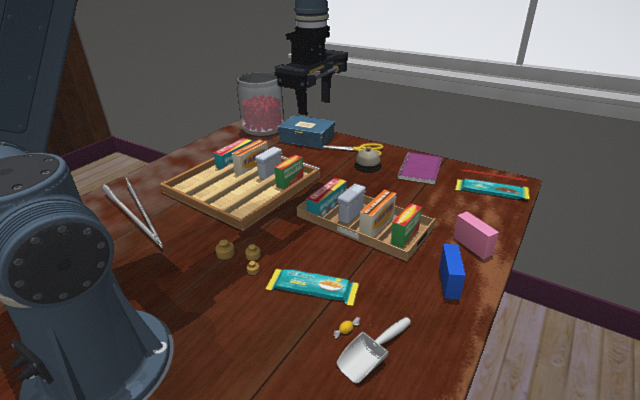

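View pics/side0.png

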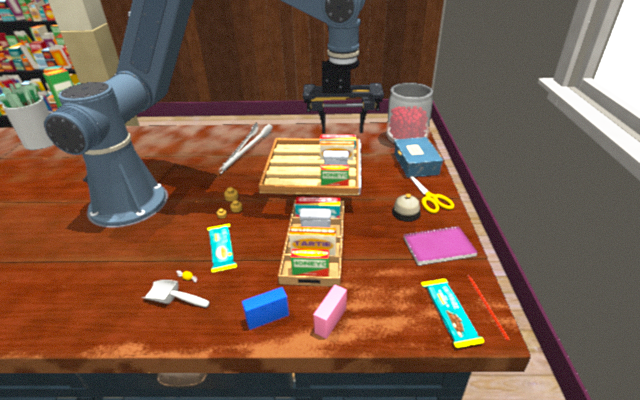

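View pics/wrist0.png

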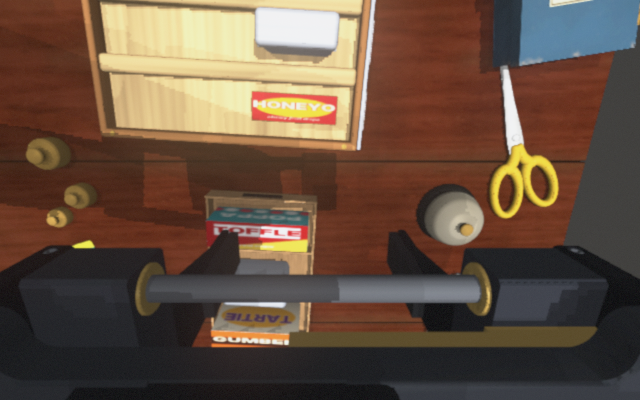

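The scene view shows the front row from left to right as long (235,152), tall (250,157), tin (269,162) and short (289,172). The tray runs long (325,196), tin (350,203), tall (378,213), short (406,226). The side view agrees. The wrist view shows the short (294,107) and tin (297,30) of the front row, with the tray's long (258,228) partly hidden by the gripper.

```bash
cat > h.py <<'E'
import numpy as np,cv2,pickle
def ray(c,uv):
    R=cv2.Rodrigues(np.array(c["rvec"],float))[0];t=np.array(c["tvec"],float).ravel()
    p=cv2.undistortPoints(np.array(uv,float).reshape(-1,1,2),np.array(c["mtx"],float),None).reshape(-1,2)
    return -R.T@t,np.c_[p,np.ones(len(p))]@R
def plane(c,uv,z):
    o,d=ray(c,uv);return o+d*((z-o[2])/d[:,2])[:,None]
def tri(c1,u1,c2,u2):
    o1,d1=ray(c1,u1);o2,d2=ray(c2,u2);out=[]
    for a,b in zip(d1,d2):
        s=np.linalg.lstsq(np.c_[a,-b],o2-o1,rcond=None)[0]
        p,q=o1+a*s[0],o2+b*s[1];out.append(np.r_[(p+q)/2,np.linalg.norm(p-q)])
    return np.array(out)
E
python3 - <<'E'
from h import *
np.set_printoptions(precision=3,suppress=True)
d=pickle.load(open("d0.pkl","rb"))
print("tray scene",plane(d["scene"],[(297,210),(407,250),(435,220),(330,185)],.025))
print("disp scene",plane(d["scene"],[(163,183),(240,218),(320,170),(243,138)],.027))
print("disp side",plane(d["side"],[(262,188),(358,188),(362,138),(276,138)],.027))
print("tray side",plane(d["side"],[(279,278),(342,278),(345,200),(291,200)],.025))
print("wrist disp",plane(d["wrist"],[(105,126),(354,142)],.027), plane(d["wrist"],[(207,195),(317,196)],.025))
s=[cv2.resize(d[n]["image"][a:b,x:y],None,fx=4,fy=4,interpolation=cv2.INTER_CUBIC) for n,a,b,x,y in(("side",130,280,255,365),)]
cv2.imwrite("pics/side_c.png",s[0][:,:,::-1])
E
```

```text
tray scene [[ 0.482 -0.039  0.025]
 [ 0.478 -0.313  0.025]
 [ 0.606 -0.326  0.025]
 [ 0.618 -0.046  0.025]]
disp scene [[0.403 0.334 0.027]
 [0.387 0.052 0.027]
 [0.669 0.017 0.027]
 [0.725 0.344 0.027]]
disp side [[0.394 0.029 0.027]
 [0.674 0.024 0.027]
 [0.706 0.332 0.027]
 [0.401 0.34  0.027]]
tray side [[ 0.478 -0.321  0.025]
 [ 0.618 -0.322  0.025]
 [ 0.634 -0.032  0.025]
 [ 0.483 -0.029  0.025]]
wrist disp [[0.387 0.054 0.027]
 [0.671 0.036 0.027]] [[ 0.494 -0.029  0.025]
 [ 0.629 -0.03   0.025]]
```

View pics/side_c.png

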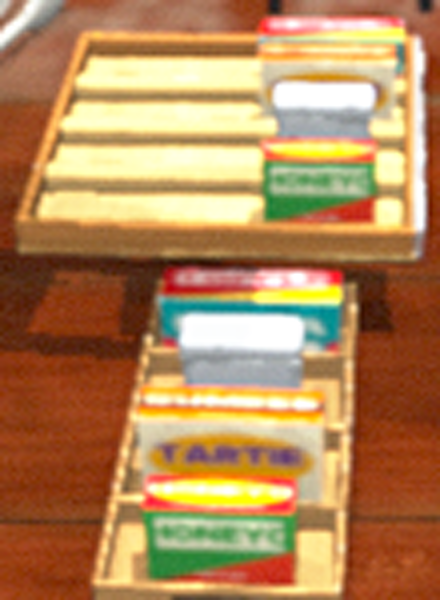

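The side crop confirms the order: the display's near lane holds the short, then tin, tall and long. In the tray, nearest first, it's short, tall, tin, long. Next I turn the tool so the fingers close across the lanes and go look at the tray from close by.

Emit:
play_rows(
  steps=[0.3,0,0,0,1,0.3,0,0,0,1,0.3,0,0,0,1,0.3,0,0,0,1,0.3,0,0,0,1,0.3,0,0,0,1,0.3,0,0,0,1,0.3,0,0,0,1,0.3,0,0,0,1,0.3,0,0,0,1],
)

```text
time: 1.15
position: [0.6247, 0.0001, 0.2221]
tool_rot: [0.96, 0.28, -0.0, -0.0]
ft_force: [0.9, -0.5, 0.7]
grip_width: 0.0566
grip_force: 0.0
```

Emit:
play_rows(
  steps=[0.3,0,0,-0.5,1,0.3,0,0,-0.5,1,0.3,0,0,0,1,0.3,0,0,0,1,0.3,0,0,0,1,0.3,0,0,0,0.708,0.3,-1,1,0,0,0.3,-1,1,0,0,0.3,-1,1,0,0,0.3,-1,1,0,0],
)

```text
time: 2.15
position: [0.5036, -0.1207, 0.2523]
tool_rot: [1.0, 0.0, -0.0, -0.0]
ft_force: [0.1, -0.6, -0.0]
grip_width: 0.0569
grip_force: 0.0
```

Emit:
play_rows(
  steps=[0.3,-1,1,0,0,0.3,-1,1,0,0,0.3,-0.7,0,0,0,0.3,0,0,0,0,0.3,0,0,0,0,0.3,0,0,0,0,0.3,0,0,0,0,0.3,0,0,0,0,0.3,0,0,0,0,0.3,0,0,0,0],
)

```text
time: 3.15
position: [0.4242, -0.1798, 0.2525]
tool_rot: [1.0, 0.0, -0.0, -0.0]
ft_force: [-0.2, -0.0, 0.1]
grip_width: 0.0565
grip_force: 0.0
```

Run:
```python
from rig import robot
from h import *
o=robot.get_obs();print(o["time"],o["q"],o["position"],o["tool_rot"],o["grip_width"])
c=robot.camera("wrist");c["obs"]=o
pickle.dump(c,open("w1.pkl","wb"));cv2.imwrite("pics/w1.png",c["image"][:,:,::-1])
```

```text
3.15 [-6.44127061e-01  2.65088538e-01  1.79134573e+00  8.00535224e-06
  1.08527166e+00  9.26047105e-01] [ 0.42422497 -0.17976594  0.25245646] [ 9.99999951e-01  3.09212126e-04 -4.31506313e-05 -3.68542866e-05] 0.05654508065367047
```

View pics/w1.png

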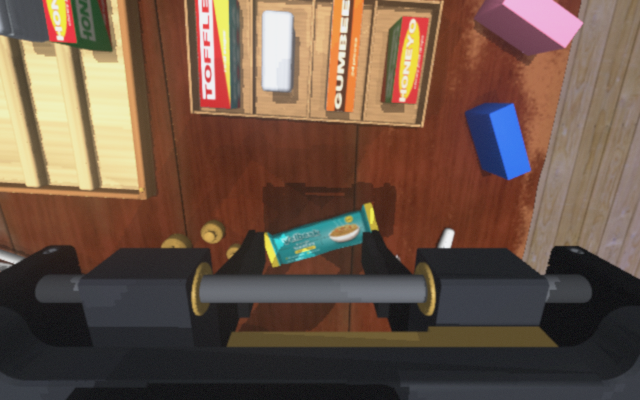

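The wrist view shows the four tray articles: long (219,50), tin (278,52), tall (345,50) and short (408,60), with their far ends cut off. I move forward and take two views with a sideways baseline, then look at the display.

Emit:
play_rows(
  steps=[0.3,1,0,0,0,0.3,1,0,0,0,0.3,0,0,0,0,0.3,0,0,0,0,0.3,0,0,0,0,0.3,0,0,0,0,0.3,0,0,0,0,0.3,0,0,0,0,0.3,0,0,0,0,0.3,0,0,0,0],
)

```text
time: 4.2
position: [0.4839, -0.18, 0.2526]
tool_rot: [1.0, -0.0, 0.0, 0.0]
ft_force: [-0.1, -0.5, -0.5]
grip_width: 0.0566
grip_force: 0.0
```

```bash
cat > shot.py <<'E'
import sys
from rig import robot
from h import *
n=sys.argv[1];o=robot.get_obs();c=robot.camera("wrist");c["obs"]=o
pickle.dump(c,open(n+".pkl","wb"));cv2.imwrite(f"pics/{n}.png",c["image"][:,:,::-1]);print(o["time"],o["position"])
E
python3 shot.py w2
```

```text
4.2 [ 0.48387375 -0.18000097  0.25262292]
```

Emit:
play_rows(
  steps=[0.3,0,-1,0,0,0.3,0,-1,0,0,0.3,0,-1,0,0,0.3,0,-0.5,0,0,0.3,0,0,0,0,0.3,0,0,0,0,0.3,0,0,0,0,0.3,0,0,0,0,0.3,0,0,0,0,0.3,0,0,0,0],
)

```text
time: 5.25
position: [0.484, -0.0755, 0.2525]
tool_rot: [1.0, -0.0, -0.0, 0.0]
ft_force: [0.2, 0.8, 0.2]
grip_width: 0.0565
grip_force: 0.0
```

```bash
python3 shot.py w3
```

```text
5.25 [ 0.48398517 -0.07554022  0.25248024]
```

Emit:
play_rows(
  steps=[0.3,0.5,-1,0,0,0.3,0.5,-1,0,0,0.3,0,-1,0,0,0.3,0,-1,0,0,0.3,0,-1,0,0,0.3,0,-1,0,0,0.3,0,0,0,0,0.3,0,0,0,0,0.3,0,0,0,0,0.3,0,0,0,0],
)

```text
time: 6.3
position: [0.5141, 0.104, 0.2525]
tool_rot: [1.0, -0.001, -0.0, 0.0]
ft_force: [-0.4, -0.3, -0.3]
grip_width: 0.0567
grip_force: 0.0
```

```bash
python3 shot.py w4
```

```text
6.3 [0.5141238  0.10401278 0.25252701]
```

Emit:
play_rows(
  steps=[0.3,0,-1,0,0,0.3,0,-1,0,0,0.3,0,-1,0,0,0.3,0,0,0,0,0.3,0,0,0,0,0.3,0,0,0,0,0.3,0,0,0,0,0.3,0,0,0,0,0.3,0,0,0,0,0.3,0,0,0,0],
)

```text
time: 7.35
position: [0.514, 0.1947, 0.2526]
tool_rot: [1.0, -0.0, -0.0, 0.0]
ft_force: [-0.1, -0.5, 0.5]
grip_width: 0.0565
grip_force: 0.0
```

```bash
python3 shot.py w5; python3 -c "
import cv2,numpy as np
a=[cv2.imread(f'pics/w{i}.png')[:260] for i in (2,3,4,5)]
cv2.imwrite('pics/m.png',cv2.resize(np.vstack([np.hstack(a[:2]),np.hstack(a[2:])]),(800,325),interpolation=cv2.INTER_AREA))"
```

```text
7.35 [0.51403193 0.19469358 0.25258339]
```

View pics/m.png

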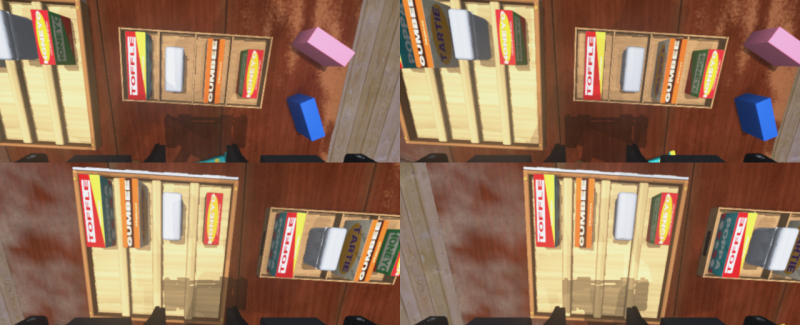

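The mosaic shows both racks whole. In w2 the tray tops are (scaled) long (139,66), tin (174,69), tall (216,70) and short (251,73). In w5 the front row is long (540,211), tall (577,212), tin (624,215) and short (662,218), and the back halves of the lanes are empty.

```bash
cat > seg.py <<'E'
from h import *
H=dict(long=.050,tall=.065,short=.060,tin=.068)
def tops(c,nm=None):
    im=c["image"];hsv=cv2.cvtColor(im,cv2.COLOR_RGB2HSV);h,s,v=[hsv[...,i].astype(int) for i in range(3)]
    col=((h<32)|(h>172))&(s>165)&(v>150)          # red/orange/yellow
    wht=(s<45)&(v>185)
    out=[]
    for kind,m in(("col",col),("wht",wht)):
        m=(m*255).astype(np.uint8);m[250:]=0
        m=cv2.morphologyEx(m,cv2.MORPH_CLOSE,np.ones((7,7),np.uint8))
        m=cv2.morphologyEx(m,cv2.MORPH_OPEN,np.ones((5,5),np.uint8))
        for q in cv2.findContours(m,cv2.RETR_EXTERNAL,cv2.CHAIN_APPROX_NONE)[0]:
            if cv2.contourArea(q)<600: continue
            r=cv2.minAreaRect(q);out.append((kind,r))
    return sorted(out,key=lambda t:t[1][0][0])
if __name__=="__main__":
    np.set_printoptions(precision=4,suppress=True)
    for n in("w2","w3","w4","w5"):
        c=pickle.load(open(n+".pkl","rb"));print(n)
        for k,r in tops(c):
            b=cv2.boxPoints(r);P=plane(c,b,.06);L=np.linalg.norm(P[1]-P[0]),np.linalg.norm(P[2]-P[1])
            print(k,np.round(r[0],1),"LxW@.06 %.3f %.3f"%(max(L),min(L)),P.mean(0)[:2])
E
python3 seg.py
```

```text
w2
wht [ 8. 58.] LxW@.06 0.073 0.016 [0.6072 0.1444]
col [68.7 59.5] LxW@.06 0.089 0.028 [0.6051 0.0801]
wht [211.9 105.5] LxW@.06 0.098 0.014 [ 0.5578 -0.0677]
col [219.  129.5] LxW@.06 0.066 0.029 [ 0.5327 -0.0733]
wht [278. 110.] LxW@.06 0.075 0.030 [ 0.5538 -0.141 ]
col [350.5 114. ] LxW@.06 0.109 0.009 [ 0.5481 -0.2219]
col [403.9 118. ] LxW@.06 0.084 0.026 [ 0.5448 -0.282 ]
w3
col [18.9 52.8] LxW@.06 0.104 0.009 [0.6112 0.2355]
col [37.9 53.5] LxW@.06 0.105 0.010 [0.6104 0.2155]
wht [96.7 54.1] LxW@.06 0.080 0.031 [0.6109 0.1534]
col [168.8  59. ] LxW@.06 0.086 0.027 [0.6058 0.0778]
wht [303.7 105.5] LxW@.06 0.098 0.013 [ 0.5579 -0.0652]
col [307. 122.] LxW@.06 0.081 0.028 [ 0.5406 -0.0689]
wht [374.3 110.3] LxW@.06 0.076 0.030 [ 0.5534 -0.1439]
col [446.  113.5] LxW@.06 0.111 0.009 [ 0.5485 -0.2241]
col [497.9 117.5] LxW@.06 0.086 0.026 [ 0.5451 -0.283 ]
w4
wht [141.1  77.5] LxW@.06 0.100 0.014 [0.6171 0.2898]
col [148.6 100. ] LxW@.06 0.075 0.031 [0.5949 0.2853]
col [216.3  80.6] LxW@.06 0.111 0.009 [0.6134 0.2088]
wht [274.5  85.1] LxW@.06 0.078 0.030 [0.61   0.1457]
col [340.8  89.6] LxW@.06 0.083 0.026 [0.6051 0.0735]
col [456.6 154.8] LxW@.06 0.067 0.031 [ 0.5337 -0.0632]
wht [458.8 132. ] LxW@.06 0.098 0.014 [ 0.5588 -0.0619]
wht [532.9 138.2] LxW@.06 0.079 0.032 [ 0.5523 -0.1478]
col [602.3 141.6] LxW@.06 0.110 0.010 [ 0.5471 -0.2281]
w5
wht [224.5  77.5] LxW@.06 0.099 0.014 [0.6169 0.2904]
col [230.9 101. ] LxW@.06 0.071 0.029 [0.5937 0.2854]
col [303.4  81. ] LxW@.06 0.110 0.009 [0.6128 0.2051]
wht [361.   85.1] LxW@.06 0.078 0.030 [0.6098 0.1424]
col [426.   89.1] LxW@.06 0.084 0.027 [0.6055 0.0712]
col [534.1 153.8] LxW@.06 0.071 0.031 [ 0.5349 -0.0623]
wht [536.8 132. ] LxW@.06 0.099 0.014 [ 0.5587 -0.0598]
wht [615.2 138.8] LxW@.06 0.080 0.036 [ 0.5517 -0.1514]
```

```bash
python3 -c "
import cv2,numpy as np
a=cv2.imread('pics/w2.png')[38:180,185:445];b=cv2.imread('pics/w5.png')[10:250,110:460]
a=cv2.resize(a,None,fx=2.2,fy=2.2,interpolation=2);b=cv2.resize(b,None,fx=1.15,fy=1.15,interpolation=2)
o=np.zeros((a.shape[0]+b.shape[0],max(a.shape[1],b.shape[1]),3),np.uint8);o[:a.shape[0],:a.shape[1]]=a;o[a.shape[0]:,:b.shape[1]]=b
cv2.imwrite('pics/z.png',o);print(o.shape)"
```

```text
(588, 572, 3)
```

View pics/z.png

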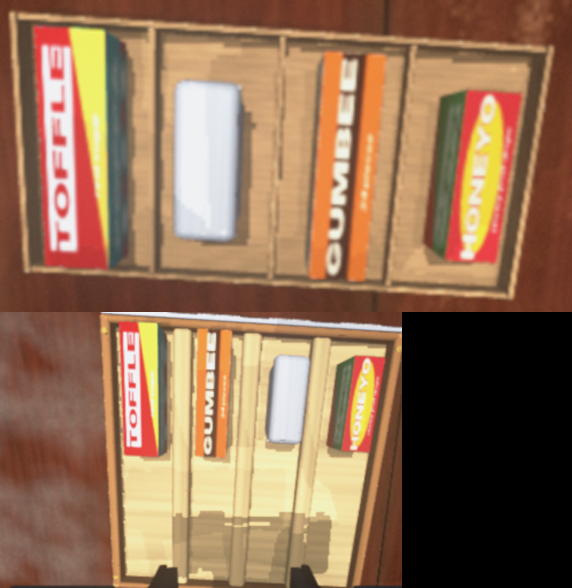

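```bash
python3 - <<'E'
import re
s=open("seg.py").read()
s=s.replace('(("col",col),("wht",wht))','(("all",col|wht),)').replace("np.ones((7,7)","np.ones((13,13)")
open("seg.py","w").write(s)
E
cat > m2.py <<'E'
from seg import *
np.set_printoptions(precision=4,suppress=True)
C={n:pickle.load(open(n+".pkl","rb")) for n in("w2","w3","w4","w5")}
def pick(n,ks):
    t=[r for k,r in tops(C[n]) if r[1][0]*r[1][1]>1200];return t
for n in C: print(n,[(np.round(r[0]).astype(int).tolist(),np.round(r[1]).astype(int).tolist()) for r in pick(n,0)])
E
python3 m2.py
python3 - <<'E'
from h import *
np.set_printoptions(precision=4,suppress=True)
c=pickle.load(open("w5.pkl","rb"))
f=lambda x,y:((x)/1.15+110,(y-312)/1.15+10)
for nm,a,b in(("Lwall",(108,322),(120,580)),("b1",(181,330),(182,580)),("b2",(253,335),(241,580)),("b3",(323,340),(298,580)),("Rwall",(396,345),(365,580))):
    print(nm,plane(c,[f(*a),f(*b)],.026)[:,:2].ravel())
E
```

```text
w2 [([69, 59], [92, 26]), ([216, 105], [110, 27]), ([278, 110], [70, 28]), ([342, 114], [26, 103]), ([404, 118], [24, 78])]
w3 [([25, 54], [115, 35]), ([97, 54], [83, 30]), ([169, 59], [88, 26]), ([308, 105], [26, 109]), ([374, 110], [28, 71]), ([438, 113], [26, 106]), ([498, 117], [24, 81])]
w4 [([145, 71], [130, 28]), ([209, 74], [123, 34]), ([275, 85], [28, 76]), ([341, 89], [24, 81]), ([463, 132], [26, 105]), ([533, 138], [30, 71]), ([594, 141], [25, 105])]
w5 [([232, 71], [126, 39]), ([299, 73], [35, 123]), ([361, 85], [29, 76]), ([426, 89], [25, 83]), ([541, 132], [26, 107]), ([616, 139], [35, 75])]
Lwall [0.6831 0.3173 0.4051 0.3325]
b1 [0.6761 0.2462 0.405  0.2572]
b2 [0.6716 0.1752 0.405  0.1856]
b3 [0.6671 0.1058 0.405  0.1164]
Rwall [0.6626 0.0328 0.4049 0.0351]
```

```bash
cat >> m2.py <<'E'
def L(n,i): return pick(n,0)[i]
def ang(c,r,z):
    P=plane(c,cv2.boxPoints(r),z);e=[P[1]-P[0],P[2]-P[1]];e=max(e,key=np.linalg.norm)
    return np.arctan(e[1]/e[0]),sorted([np.linalg.norm(P[1]-P[0]),np.linalg.norm(P[2]-P[1])])
print("NEW")
for k,i,j,l in(("long",1,3,4),("tin",2,4,5),("tall",3,5,6),("short",4,6,None)):
    a,b=L("w2",i),L("w3",j)
    print(k,"tri",tri(C["w2"],[a[0]],C["w3"],[b[0]])[0],"pl",plane(C["w2"],[a[0]],H[k]+.003)[0][:2],plane(C["w3"],[b[0]],H[k]+.003)[0][:2],ang(C["w2"],a,H[k]+.003),ang(C["w3"],b,H[k])[0])
print("FRONT")
for k,i in(("long",0),("tall",1),("tin",2),("short",3)):
    a,b=L("w4",i),L("w5",i)
    print(k,tri(C["w4"],[a[0]],C["w5"],[b[0]])[0],plane(C["w4"],[a[0]],H[k]+.008)[0][:2],plane(C["w5"],[b[0]],H[k]+.008)[0][:2],ang(C["w4"],a,H[k])[0])
E
python3 m2.py|sed -n '/NEW/,$p'
```

```text
NEW
long tri [ 0.5605 -0.0697  0.0496  0.0006] pl [ 0.5602 -0.0708] [ 0.5608 -0.0698] (np.float64(-0.023675813112520032), [np.float64(0.02867196672060536), np.float64(0.11890792659680796)]) -0.03687519449647301
tin tri [ 0.5551 -0.1421  0.0696  0.0003] pl [ 0.5553 -0.1423] [ 0.555  -0.1419] (np.float64(-0.020775683640155536), [np.float64(0.029274510268866037), np.float64(0.07295998170872439)]) -0.05836708246183138
tall tri [ 0.5516 -0.212   0.0674  0.0003] pl [ 0.5515 -0.2119] [ 0.5518 -0.2117] (np.float64(-0.06417198924747623), [np.float64(0.027475730239796478), np.float64(0.10842027739302582)]) -0.06471310638866565
short tri [ 0.5466 -0.2811  0.0634  0.0008] pl [ 0.5462 -0.2812] [ 0.5469 -0.2813] (np.float64(-0.07033355569140552), [np.float64(0.025798835371097475), np.float64(0.08395678129044915)]) -0.055455250287628884
FRONT
long [0.6247 0.278  0.0728 0.0002] [0.626  0.2855] [0.6258 0.2816] -0.01970441076235696
tall [0.6216 0.2091 0.0812 0.0002] [0.6223 0.2117] [0.6221 0.2094] -0.08631782919089534
tin [0.6108 0.1442 0.0727 0.0001] [0.6107 0.1438] [0.6106 0.1446] -0.06993411409090901
short [0.6065 0.0741 0.0686 0.0002] [0.6067 0.0741] [0.6064 0.0739] -0.05458331265246563
```

Run:
```python
from h import *
for n in("w4","w5"):
    c=pickle.load(open(n+".pkl","rb"));g=cv2.cvtColor(c["image"],cv2.COLOR_RGB2GRAY)
    L=cv2.createLineSegmentDetector().detect(g)[0].reshape(-1,4);res=[]
    for l in L:
        if l[[1,3]].max()>262 or abs(l[3]-l[1])<30 or abs(l[2]-l[0])>.5*abs(l[3]-l[1]):continue
        P=plane(c,l.reshape(2,2),.026);s=(P[1,1]-P[0,1])/(P[1,0]-P[0,0]);y=P[0,1]+s*(.47-P[0,0])
        if 0<y<.36 and P[:,0].min()<.56: res.append((round(y,4),round(s,3),np.round(sorted(P[:,0]),2).tolist()))
    print(n);[print(r) for r in sorted(res)]
```

```text
w4
(np.float64(0.0374), np.float64(-0.047), [0.38, 0.49])
(np.float64(0.0377), np.float64(-0.057), [0.49, 0.67])
(np.float64(0.0447), np.float64(-0.07), [0.39, 0.49])
(np.float64(0.0454), np.float64(-0.057), [0.49, 0.67])
(np.float64(0.0498), np.float64(-0.053), [0.5, 0.56])
(np.float64(0.0501), np.float64(-0.063), [0.4, 0.48])
(np.float64(0.0634), np.float64(-0.057), [0.56, 0.65])
(np.float64(0.1058), np.float64(-0.05), [0.49, 0.63])
(np.float64(0.1086), np.float64(-0.16), [0.42, 0.47])
(np.float64(0.1106), np.float64(-0.058), [0.49, 0.67])
(np.float64(0.1241), np.float64(-0.059), [0.49, 0.65])
(np.float64(0.1242), np.float64(-0.079), [0.42, 0.48])
(np.float64(0.1277), np.float64(-0.058), [0.5, 0.66])
(np.float64(0.1738), np.float64(-0.053), [0.49, 0.67])
(np.float64(0.1792), np.float64(-0.056), [0.43, 0.67])
(np.float64(0.194), np.float64(-0.059), [0.5, 0.54])
(np.float64(0.1978), np.float64(-0.068), [0.49, 0.55])
(np.float64(0.2206), np.float64(-0.063), [0.55, 0.67])
(np.float64(0.2333), np.float64(-0.075), [0.56, 0.64])
(np.float64(0.2415), np.float64(-0.055), [0.41, 0.55])
(np.f
[... 1478 characters left out ...]
64(0.2213), np.float64(-0.078), [0.55, 0.61])
(np.float64(0.2415), np.float64(-0.057), [0.56, 0.67])
(np.float64(0.2443), np.float64(-0.049), [0.49, 0.62])
(np.float64(0.2497), np.float64(-0.066), [0.41, 0.48])
(np.float64(0.2497), np.float64(-0.058), [0.49, 0.67])
(np.float64(0.264), np.float64(-0.056), [0.49, 0.55])
(np.float64(0.2666), np.float64(-0.043), [0.43, 0.49])
(np.float64(0.2674), np.float64(-0.056), [0.49, 0.55])
(np.float64(0.2734), np.float64(0.062), [0.56, 0.6])
(np.float64(0.2815), np.float64(-0.056), [0.56, 0.68])
(np.float64(0.3218), np.float64(-0.052), [0.41, 0.68])
(np.float64(0.3292), np.float64(-0.057), [0.4, 0.68])
(np.float64(0.3376), np.float64(-0.058), [0.4, 0.69])
```

Display pose: centre (0.5366, 0.1835), yaw −0.057. The outer width comes out at 300 mm, which matches the text. Tray yaw is −0.067, and the measured top heights agree with the text to about 3 mm. One tool yaw of −0.062 serves both racks, so I work out the legs for that.

```bash
cat > plan.py <<'E'
import numpy as np
a=-.062;X=np.array([np.cos(a),np.sin(a)]);Y=np.array([np.sin(a),-np.cos(a)])
G=dict(long=(.5608,-.072,.029),tall=(.5517,-.2119,.036),tin=(.5551,-.1421,.044),short=(.5466,-.2812,.034))
D=dict(long=(.4786,.2921,.0355),tall=(.4746,.2221,.0425),tin=(.4706,.1521,.0505),short=(.4666,.0821,.0405))
def leg(p,q):
    d=np.array(q)-np.array(p);return np.round([d[:2]@X/.03,d[:2]@Y/.03,-d[2]/.03],2)
if __name__=="__main__":
    p=(.514,.1947,.2526)
    for k in("long","tin","tall","short"):
        print(k,"to grasp",leg(p,G[k]),"carry",leg(G[k],D[k]));p=D[k]
E
python3 plan.py
```

```text
long to grasp [2.11 8.78 7.45] carry [ -3.49 -11.94  -0.22]
tin to grasp [ 3.44 14.29 -0.28] carry [-3.42 -9.61 -0.22]
tall to grasp [ 3.45 11.94  0.48] carry [ -3.46 -14.28  -0.22]
short to grasp [ 3.43 16.6   0.28] carry [ -3.41 -11.92  -0.22]
```

Emit:
play_rows(
  steps=[0.3,0,0,0,0.62,0.3,0.23,0.97,0.49,0,0.3,0.23,0.97,0.49,0,0.3,0.23,0.97,0.49,0,0.3,0.23,0.97,0.49,0,0.3,0.23,0.97,0.49,0,0.3,0.23,0.97,0.49,0,0.3,0.23,0.97,0.49,0,0.3,0.25,0.97,0.49,0,0.3,0.25,1,0.49,0],
  grip_force=15,
)

```text
time: 8.4
position: [0.5612, -0.0724, 0.1197]
tool_rot: [1.0, -0.031, 0.0, 0.0]
ft_force: [0.5, 0.1, -0.4]
grip_width: 0.0564
grip_force: 0.0
```

Emit:
play_rows(
  steps=[0.3,0,0,0,0,0.3,0,0,0,0,0.3,0,0,0.5,0,0.3,0,0,0.5,0,0.3,0,0,0.2,0,0.3,0,0,0,0,0.3,0,0,0,0,0.3,0,0,0,0,0.3,0,0,0,0,0.3,0,0,0,0],
)

```text
time: 9.4
position: [0.5612, -0.0713, 0.0847]
tool_rot: [1.0, -0.031, 0.0, 0.0]
ft_force: [0.0, -0.8, 0.0]
grip_width: 0.0571
grip_force: 0.0
```

Run:
```python
from rig import robot
from h import *
import plan
o=robot.get_obs();p=o["position"];print(o["time"],p,o["tool_rot"],plan.leg(p,plan.G["long"]))
a=robot.camera("wrist")["image"];b=robot.camera("side")["image"][100:300,200:450]
b=cv2.resize(b,(500,400),interpolation=2);i=np.hstack([a,b]);i=cv2.resize(i,(800,280),interpolation=3)
cv2.imwrite("pics/g1.png",i[:,:,::-1])
```

```text
9.4 [ 0.56116736 -0.07126478  0.08473779] [ 9.99519901e-01 -3.09797175e-02  4.52912229e-04  1.36013019e-04] [-0.01  0.03  1.86]
```

View pics/g1.png

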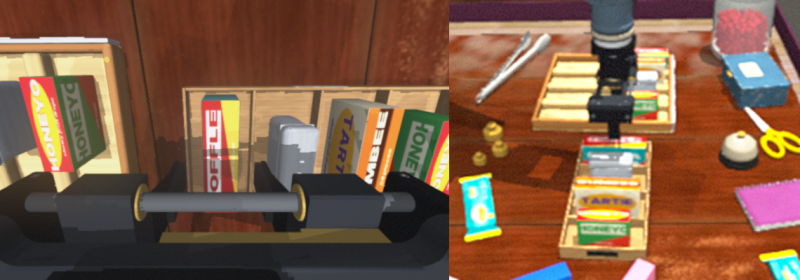

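The wrist view shows the long carton (220,150) midway between the fingers (175 and 268). I go down, grip and lift.

Emit:
play_rows(
  steps=[0.3,0,0.03,0.6,0,0.3,0,0,0.6,0,0.3,0,0,0.4,0,0.3,0,0,0.26,0,0.3,0,0,0,0,-1,0,0,0,0,-1,0,0,0,0,-1,0,0,0,0,-1,0,0,0,0,-1,0,0,0,0],
  grip_force=15,
)

```text
time: 10.5
position: [0.5611, -0.0721, 0.0289]
tool_rot: [1.0, -0.031, 0.0, 0.0]
ft_force: [0.3, 0.3, 1.9]
grip_width: 0.035
grip_force: 15.0
```

Emit:
play_rows(
  steps=[-1,0,0,0,0,-1,0,0,-0.3,0,-1,0,0,-0.5,0,-1,0,0,-0.6,0,-1,0,0,-0.8,0,-1,0,0,-0.9,0,-1,0,0,-0.6,0,-1,0,0,-0.3,0,-1,0,0,0,0,-1,0,0,0,0],
)

```text
time: 11.5
position: [0.5602, -0.0719, 0.1479]
tool_rot: [1.0, -0.031, -0.001, -0.0]
ft_force: [0.8, -0.6, -0.8]
grip_width: 0.0349
grip_force: 15.0
```

Emit:
play_rows(
  steps=[-1,-0.2,-0.5,0,0,-1,-0.3,-0.9,0,0,-1,-0.3,-1,0,0,-1,-0.3,-1,0,0,-1,-0.3,-1,0,0,-1,-0.3,-1,0,0,-1,-0.3,-1,0,0,-1,-0.3,-1,0,0,-1,-0.3,-1,0,0,-1,-0.3,-1,0,0],
)

```text
time: 12.5
position: [0.4891, 0.2166, 0.1472]
tool_rot: [1.0, -0.031, -0.002, 0.0]
ft_force: [0.3, 0.1, -1.5]
grip_width: 0.0343
grip_force: 15.0
```

Emit:
play_rows(
  steps=[-1,-0.3,-1,0,0,-1,-0.2,-0.9,0,0,-1,-0.1,-0.6,0,0,-1,0,0,0,0,-1,0,0,0.5,0,-1,0,0,0.6,0,-1,0,0,0.6,0,-1,0,0,0.3,0,-1,0,0,0,0,-1,0,0,0,0],
)

```text
time: 13.5
position: [0.4781, 0.2905, 0.0884]
tool_rot: [1.0, -0.031, -0.0, 0.0]
ft_force: [0.5, 0.1, -0.6]
grip_width: 0.0346
grip_force: 15.0
```

```bash
cat > look.py <<'E'
import sys
from rig import robot
from h import *
import plan
o=robot.get_obs();p=o["position"];q=getattr(plan,sys.argv[2])[sys.argv[3]];print(o["time"],p,"w",o["grip_width"],plan.leg(p,q))
if len(sys.argv)>4: sys.exit()
a=robot.camera("wrist")["image"];b=robot.camera("side")["image"][100:300,200:450]
b=cv2.resize(b,(500,400),interpolation=2);i=np.hstack([a,b]);i=cv2.resize(i,(800,280),interpolation=3)
cv2.imwrite(f"pics/{sys.argv[1]}.png",i[:,:,::-1])
E
python3 look.py p1 D long
```

```text
13.5 [0.47809197 0.29050726 0.08841777] w 0.03462129984315854 [ 0.01 -0.05  1.76]
```

View pics/p1.png

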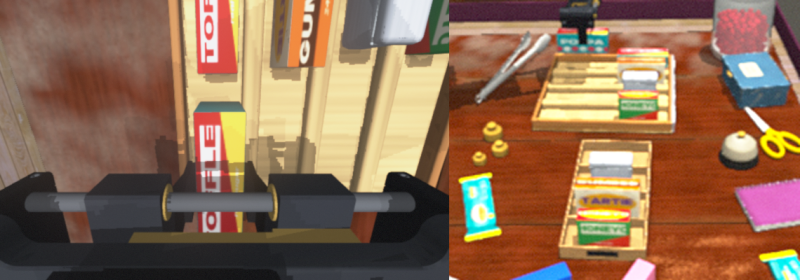

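The held long carton (220,160) lines up with its twin (215,40) and its lane. I lower it and release.

Emit:
play_rows(
  steps=[-1,0,-0.05,0.5,0,-1,0,0,0.5,0,-1,0,0,0.4,0,-1,0,0,0.2,0,-1,0,0,0.17,0,-1,0,0,0,0,-1,0,0,0,0,0.25,0,0,0,0,0.25,0,0,0,0,0.25,0,0,0,0],
)

```text
time: 14.6
position: [0.4785, 0.2924, 0.0358]
tool_rot: [1.0, -0.031, 0.0, -0.0]
ft_force: [0.1, 0.7, -0.8]
grip_width: 0.0505
grip_force: 0.0
```

Emit:
play_rows(
  steps=[0.25,0,0,0,0,0.25,0,0,-0.2,0,0.25,0,0,-0.5,0,0.25,0,0,-0.8,0,0.25,0,0,-1,0,0.25,0,0,-1,0,0.3,0,0.5,0,0,0.3,0.1,1,0,0,0.3,0.2,1,0,0,0.3,0.3,1,0,0],
)

```text
time: 15.6
position: [0.4884, 0.1849, 0.14]
tool_rot: [1.0, -0.031, -0.001, 0.0]
ft_force: [0.2, -0.3, -0.0]
grip_width: 0.0563
grip_force: 0.0
```

```bash
python3 look.py x G tin n
```

```text
15.6 [0.48835706 0.1849212  0.139993  ] w 0.05629548194888061 [ 2.9  10.74  3.2 ]
```

Emit:
play_rows(
  steps=[0.3,0.3,1,0,0,0.3,0.3,1,0,0,0.3,0.3,1,0,0,0.3,0.3,1,0,0,0.3,0.3,1,0,0,0.3,0.3,1,0,0,0.3,0.3,1,0,0,0.3,0.3,1,0,0,0.3,0.3,1,0,0,0.3,0.2,1,0,0],
)

```text
time: 16.6
position: [0.5574, -0.1201, 0.1398]
tool_rot: [1.0, -0.031, -0.0, -0.0]
ft_force: [0.5, 0.5, 0.2]
grip_width: 0.0565
grip_force: 0.0
```

Emit:
play_rows(
  steps=[0.3,0,0.6,0,0,0.3,0,0,0.5,0,0.3,0,0,0.6,0,0.3,0,0,0.2,0,0.3,0,0,0,0,0.3,0,0,0,0,0.3,0,0,0,0,0.3,0,0,0,0,0.3,0,0,0,0,0.3,0,0,0,0],
)

```text
time: 17.6
position: [0.557, -0.1364, 0.1017]
tool_rot: [1.0, -0.031, 0.0, 0.0]
ft_force: [0.6, -0.5, 0.1]
grip_width: 0.0565
grip_force: 0.0
```

```bash
python3 look.py g2 G tin
```

```text
17.6 [ 0.55701227 -0.13643041  0.10172512] w 0.05649771202087304 [-0.05  0.19  1.92]
```

View pics/g2.png

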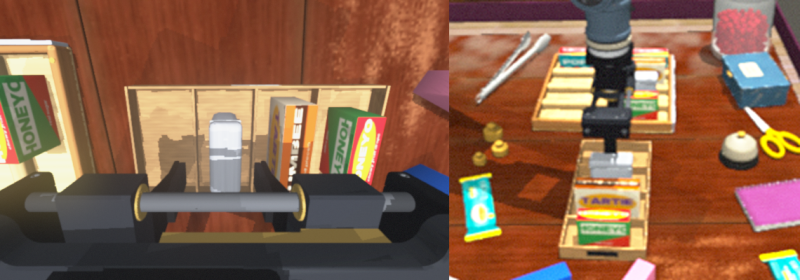

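The tin (226,150) is between the fingers, slightly right of centre, which matches the computed 6 mm. The long carton stands in its lane in the side view.

Emit:
play_rows(
  steps=[0.3,-0.05,0.19,0,0,0.3,0,0,0.6,0,0.3,0,0,0.6,0,0.3,0,0,0.5,0,0.3,0,0,0.22,0,0.3,0,0,0,0,-1,0,0,0,0,-1,0,0,0,0,-1,0,0,0,0,-1,0,0,0,0],
  grip_force=18,
)

```text
time: 18.7
position: [0.5553, -0.1422, 0.0443]
tool_rot: [1.0, -0.031, 0.001, 0.0]
ft_force: [-0.4, 1.0, -0.2]
grip_width: 0.0322
grip_force: 0.1
```

Emit:
play_rows(
  steps=[-1,0,0,0,0,-1,0,0,0,0,-1,0,0,-0.3,0,-1,0,0,-0.5,0,-1,0,0,-0.6,0,-1,0,0,-0.8,0,-1,0,0,-0.9,0,-1,0,0,-0.6,0,-1,0,0,0,0,-1,0,0,0,0],
)

```text
time: 19.7
position: [0.5547, -0.1419, 0.1548]
tool_rot: [1.0, -0.031, 0.0, 0.0]
ft_force: [0.6, 0.2, -1.3]
grip_width: 0.0321
grip_force: 18.0
```

```bash
python3 look.py x D tin n
```

```text
19.7 [ 0.55469126 -0.14190659  0.1548188 ] w 0.03211829393047249 [-3.4  -9.61  3.48]
```

Emit:
play_rows(
  steps=[-1,-0.2,-0.5,0,0,-1,-0.3,-0.9,0,0,-1,-0.4,-1,0,0,-1,-0.4,-1,0,0,-1,-0.4,-1,0,0,-1,-0.4,-1,0,0,-1,-0.4,-1,0,0,-1,-0.4,-1,0,0,-1,-0.3,-1,0,0,-1,-0.2,-0.8,0,0],
)

```text
time: 20.7
position: [0.467, 0.1419, 0.1534]
tool_rot: [1.0, -0.03, -0.002, -0.0]
ft_force: [-0.1, -0.0, -0.8]
grip_width: 0.0316
grip_force: 18.0
```

Emit:
play_rows(
  steps=[-1,0,-0.4,0,0,-1,0,0,0,0,-1,0,0,0.4,0,-1,0,0,0.7,0,-1,0,0,0.7,0,-1,0,0,0.3,0,-1,0,0,0,0,-1,0,0,0,0,-1,0,0,0,0,-1,0,0,0,0],
)

```text
time: 21.7
position: [0.4717, 0.1517, 0.0926]
tool_rot: [1.0, -0.031, 0.001, -0.0]
ft_force: [-0.3, -1.0, -0.2]
grip_width: 0.0319
grip_force: 18.0
```

```bash
python3 look.py p2 D tin
```

```text
21.7 [0.47168271 0.15170259 0.09258379] w 0.03185750238166567 [-0.04 -0.01  1.4 ]
```

View pics/p2.png

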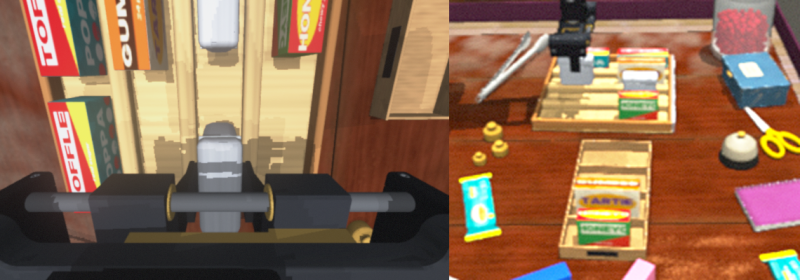

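The tin (219,170) is aligned with its twin (220,25), and the long carton stands upright behind its own. I lower and release.

Emit:
play_rows(
  steps=[-1,-0.04,0,0.5,0,-1,0,0,0.4,0,-1,0,0,0.3,0,-1,0,0,0.13,0,-1,0,0,0.1,0,-1,0,0,0,0,0.2,0,0,0,0,0.2,0,0,0,0,0.2,0,0,0,0,0.2,0,0,0,0],
)

```text
time: 22.8
position: [0.4699, 0.1518, 0.0489]
tool_rot: [1.0, -0.031, 0.0, -0.0]
ft_force: [0.4, -0.7, 0.5]
grip_width: 0.0501
grip_force: 0.0
```

Emit:
play_rows(
  steps=[0.2,0,0,0,0,0.2,0,0,-0.2,0,0.2,0,0,-0.5,0,0.2,0,0,-0.8,0,0.2,0,0,-1,0,0.2,0,0,-0.7,0,0.3,0,0.5,0,0,0.3,0.2,1,0,0,0.3,0.3,1,0,0,0.3,0.3,1,0,0],
)

```text
time: 23.8
position: [0.4873, 0.0447, 0.1455]
tool_rot: [1.0, -0.031, 0.0, 0.0]
ft_force: [0.9, 0.6, 0.4]
grip_width: 0.0564
grip_force: 0.0
```

Emit:
play_rows(
  steps=[0.3,0.3,1,0,0,0.3,0.3,1,0,0,0.3,0.3,1,0,0,0.3,0.3,1,0,0,0.3,0.3,1,0,0,0.3,0.3,1,0,0,0.3,0.3,1,0,0,0.3,0.3,0.9,0,0,0.3,0.2,0.5,0,0,0.3,0,0,0,0],
)

```text
time: 24.8
position: [0.5503, -0.2129, 0.1451]
tool_rot: [0.999, -0.032, 0.001, 0.001]
ft_force: [0.9, 0.3, -0.4]
grip_width: 0.0566
grip_force: 0.0
```

```bash
python3 look.py x G tall n
```

```text
24.8 [ 0.55029781 -0.21289574  0.14512445] w 0.05661126302842871 [ 0.04 -0.04  3.64]
```

Emit:
play_rows(
  steps=[0.3,0.04,-0.04,0.4,0,0.3,0,0,0.8,0,0.3,0,0,0.8,0,0.3,0,0,0.7,0,0.3,0,0,0.5,0,0.3,0,0,0.3,0,0.3,0,0,0.1,0,0.3,0,0,0,0,-1,0,0,0,0,-1,0,0,0,0],
  grip_force=15,
)

```text
time: 25.8
position: [0.5514, -0.2101, 0.0378]
tool_rot: [1.0, -0.031, 0.001, 0.0]
ft_force: [0.2, 0.6, 0.1]
grip_width: 0.0478
grip_force: 0.0
```

Emit:
play_rows(
  steps=[-1,0,0,0,0,-1,0,0,0,0,-1,0,0,0,0,-1,0,0,-0.3,0,-1,0,0,-0.5,0,-1,0,0,-0.8,0,-1,0,0,-1,0,-1,0,0,-0.8,0,-1,0,0,-0.4,0,-1,0,0,0,0],
)

```text
time: 26.8
position: [0.552, -0.2103, 0.1534]
tool_rot: [1.0, -0.031, 0.002, 0.001]
ft_force: [0.5, -0.1, -1.0]
grip_width: 0.0298
grip_force: 14.8
```

```bash
python3 look.py x D tall n
```

```text
26.8 [ 0.55197963 -0.2103383   0.15342674] w 0.02976842026327424 [ -3.47 -14.23   3.7 ]
```

Emit:
play_rows(
  steps=[-1,-0.2,-0.5,0,0,-1,-0.2,-0.9,0,0,-1,-0.3,-1,0,0,-1,-0.3,-1,0,0,-1,-0.3,-1,0,0,-1,-0.3,-1,0,0,-1,-0.3,-1,0,0,-1,-0.3,-1,0,0,-1,-0.3,-1,0,0,-1,-0.3,-1,0,0],
)

```text
time: 27.8
position: [0.4815, 0.079, 0.1493]
tool_rot: [1.0, -0.031, -0.002, -0.0]
ft_force: [0.2, 0.7, -2.1]
grip_width: 0.0303
grip_force: 14.8
```

Emit:
play_rows(
  steps=[-1,-0.3,-1,0,0,-1,-0.3,-1,0,0,-1,-0.1,-1,0,0,-1,0,-0.9,0,0,-1,0,-0.6,0,0,-1,0,-0.33,0,0,-1,0,0,0.4,0,-1,0,0,0.6,0,-1,0,0,0.4,0,-1,0,0,0.2,0],
)

```text
time: 28.8
position: [0.4709, 0.2218, 0.1008]
tool_rot: [1.0, -0.032, -0.002, 0.001]
ft_force: [-0.0, 1.0, -1.2]
grip_width: 0.0304
grip_force: 14.8
```

```bash
python3 look.py p3 D tall
```

```text
28.8 [0.47086422 0.22175736 0.10081647] w 0.03042202979710307 [ 0.12 -0.02  1.94]
```

View pics/p3.png

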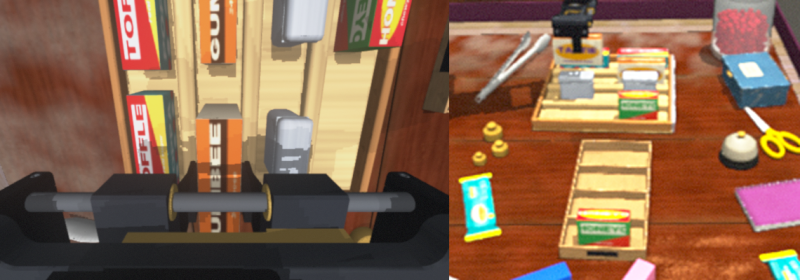

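The tall carton (219,180) is aligned with its twin (218,30), with clear gaps to the neighbours. I lower and release.

Emit:
play_rows(
  steps=[-1,0.1,0,0.3,0,-1,0,0,0.6,0,-1,0,0,0.5,0,-1,0,0,0.3,0,-1,0,0,0.15,0,-1,0,0,0.1,0,-1,0,0,0,0,0.2,0,0,0,0,0.2,0,0,0,0,0.2,0,0,0,0],
)

```text
time: 29.9
position: [0.4758, 0.2228, 0.0449]
tool_rot: [1.0, -0.031, 0.001, -0.0]
ft_force: [-0.5, -0.8, 0.2]
grip_width: 0.0463
grip_force: 0.0
```

Emit:
play_rows(
  steps=[0.2,0,0,0,0,0.2,0,0,-0.2,0,0.2,0,0,-0.5,0,0.2,0,0,-0.8,0,0.2,0,0,-1,0,0.2,0,0,-1,0,0.3,0,0.5,0,0,0.3,0.2,1,0,0,0.3,0.2,1,0,0,0.3,0.2,1,0,0],
)

```text
time: 30.9
position: [0.4862, 0.1154, 0.1491]
tool_rot: [1.0, -0.031, -0.0, 0.0]
ft_force: [0.3, -0.3, 0.2]
grip_width: 0.0565
grip_force: 0.0
```

Emit:
play_rows(
  steps=[0.3,0.2,1,0,0,0.3,0.2,1,0,0,0.3,0.2,1,0,0,0.3,0.2,1,0,0,0.3,0.2,1,0,0,0.3,0.3,1,0,0,0.3,0.3,1,0,0,0.3,0.3,1,0,0,0.3,0.3,1,0,0,0.3,0.3,1,0,0],
)

```text
time: 31.9
position: [0.5423, -0.1887, 0.1487]
tool_rot: [1.0, -0.031, -0.001, -0.0]
ft_force: [0.3, -0.9, 0.3]
grip_width: 0.0562
grip_force: 0.0
```

Emit:
play_rows(
  steps=[0.3,0.3,1,0,0,0.3,0.2,1,0,0,0.3,0,0.8,0,0,0.3,0,0.3,0,0,0.3,0,0,0,0,0.3,0,0,0,0,0.3,0,0,0,0,0.3,0,0,0,0,0.3,0,0,0,0,0.3,0,0,0,0],
)

```text
time: 32.9
position: [0.5525, -0.2805, 0.1495]
tool_rot: [1.0, -0.031, 0.0, -0.0]
ft_force: [-0.6, -0.2, -0.0]
grip_width: 0.0567
grip_force: 0.0
```

```bash
python3 look.py g4 G short
```

```text
32.9 [ 0.55248191 -0.28045842  0.14946739] w 0.05670125554135477 [-0.19  0.04  3.85]
```

View pics/g4.png

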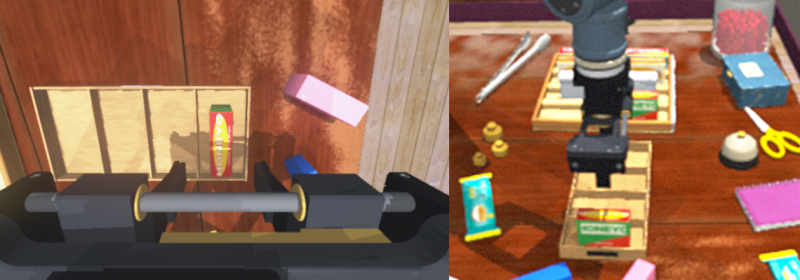

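The short carton (221,145) is centred between the fingers. Down, grip and lift.

Emit:
play_rows(
  steps=[0.3,-0.19,0.04,0.4,0,0.3,0,0,0.8,0,0.3,0,0,0.8,0,0.3,0,0,0.8,0,0.3,0,0,0.6,0,0.3,0,0,0.3,0,0.3,0,0,0.13,0,0.3,0,0,0,0,-1,0,0,0,0,-1,0,0,0,0],
  grip_force=15,
)

```text
time: 34.0
position: [0.5473, -0.2824, 0.0355]
tool_rot: [1.0, -0.031, 0.001, 0.001]
ft_force: [0.3, -0.1, -0.0]
grip_width: 0.0475
grip_force: 0.0
```

Emit:
play_rows(
  steps=[-1,0,0,0,0,-1,0,0,0,0,-1,0,0,0,0,-1,0,0,-0.3,0,-1,0,0,-0.5,0,-1,0,0,-0.8,0,-1,0,0,-1,0,-1,0,0,-0.8,0,-1,0,0,-0.4,0,-1,0,0,0,0],
)

```text
time: 35.0
position: [0.5478, -0.2828, 0.1512]
tool_rot: [1.0, -0.031, 0.002, 0.002]
ft_force: [0.2, -0.0, -0.8]
grip_width: 0.028
grip_force: 15.0
```

```bash
python3 look.py x D short n
```

```text
35.0 [ 0.54780377 -0.28278653  0.1512082 ] w 0.028034362166702034 [ -3.46 -11.97   3.69]
```

Emit:
play_rows(
  steps=[-1,-0.2,-0.5,0,0,-1,-0.3,-0.9,0,0,-1,-0.3,-1,0,0,-1,-0.3,-1,0,0,-1,-0.3,-1,0,0,-1,-0.3,-1,0,0,-1,-0.3,-1,0,0,-1,-0.3,-1,0,0,-1,-0.3,-1,0,0,-1,-0.3,-1,0,0],
)

```text
time: 36.0
position: [0.4744, 0.0072, 0.147]
tool_rot: [1.0, -0.031, -0.002, -0.001]
ft_force: [-0.7, -0.4, -0.5]
grip_width: 0.0281
grip_force: 15.0
```

Emit:
play_rows(
  steps=[-1,-0.3,-1,0,0,-1,-0.26,-0.9,0,0,-1,0,-0.67,0,0,-1,0,0,0,0,-1,0,0,0.4,0,-1,0,0,0.7,0,-1,0,0,0.7,0,-1,0,0,0.2,0,-1,0,0,0,0,-1,0,0,0,0],
)

```text
time: 37.0
position: [0.4652, 0.0827, 0.0886]
tool_rot: [1.0, -0.031, -0.0, 0.0]
ft_force: [1.3, 0.5, -0.2]
grip_width: 0.0279
grip_force: 15.0
```

```bash
python3 look.py p4 D short
```

```text
37.0 [0.46520819 0.08266927 0.08858976] w 0.027916202230791057 [0.05 0.02 1.6 ]
```

Emit:
play_rows(
  steps=[-1,0.05,0.02,0.4,0,-1,0,0,0.5,0,-1,0,0,0.4,0,-1,0,0,0.2,0,-1,0,0,0.13,0,-1,0,0,0,0,-1,0,0,0,0,0.2,0,0,0,0,0.2,0,0,0,0,0.2,0,0,0,0],
)

```text
time: 38.1
position: [0.4669, 0.0822, 0.0397]
tool_rot: [1.0, -0.031, 0.0, 0.0]
ft_force: [0.5, 0.1, -0.4]
grip_width: 0.0445
grip_force: 0.0
```

Emit:
play_rows(
  steps=[0.2,0,0,0,0,0.2,0,0,-0.2,0,0.2,0,0,-0.5,0,0.2,0,0,-0.8,0,0.2,0,0,-1,0,0.2,0,0,-1,0,0.2,0,0,-1,0,0.2,0,0,-1,0,0.2,0,0,-1,0,0.2,0,-0.5,-0.5,0],
)

```text
time: 39.1
position: [0.4686, 0.0964, 0.2526]
tool_rot: [0.999, -0.032, 0.002, 0.0]
ft_force: [1.0, -0.2, -0.8]
grip_width: 0.0519
grip_force: 0.0
```

Emit:
play_rows(
  steps=[0.2,0,-1,0,0,0.2,0,-1,0,0,0.2,0,-1,0,0,0.2,0,0,0,0,0.2,0,0,0,0,0.2,0,0,0,0,0.2,0,0,0,0,0.2,0,0,0,0,0.2,0,0,0,0,0.2,0,0,0,0],
)

```text
time: 40.1
position: [0.4733, 0.1867, 0.2496]
tool_rot: [1.0, -0.031, -0.0, 0.0]
ft_force: [0.3, 0.8, 0.4]
grip_width: 0.0523
grip_force: 0.0
```

```bash
python3 look.py fin D tall; python3 shot.py w6
python3 - <<'E'
from seg import *
np.set_printoptions(precision=4,suppress=True)
c=pickle.load(open("w6.pkl","rb"))
for k,r in tops(c):
    P=plane(c,cv2.boxPoints(r),.07);print(np.round(r[0]),plane(c,[r[0]],.07)[0][:2],np.linalg.norm(P[1]-P[0]),np.linalg.norm(P[2]-P[1]))
E
```

```text
40.1 [0.47327598 0.18668019 0.24955844] w 0.05234777311472688 [-0.03 -1.18  6.9 ]
40.2 [0.47327516 0.18685228 0.24956663]
[211.  51.] [0.6085 0.2819] 0.028399260407380774 0.09815635130661804
[223. 174.] [0.4806 0.2894] 0.02876883089468679 0.11561846802805804
[277.  48.] [0.6069 0.2153] 0.0272851761979156 0.09038285455037079
[282. 175.] [0.4753 0.2225] 0.02682793935418483 0.1087472278459726
[344. 173.] [0.4732 0.1508] 0.06552581993964017 0.029961791334912974
[348.  40.] [0.6102 0.1434] 0.030148176060322537 0.07302785883384605
[404. 173.] [0.4695 0.0827] 0.07773510663098009 0.024699958597322536
[415.  42.] [0.6042 0.0757] 0.0786371876130634 0.024890902468338704
```

View pics/fin.png

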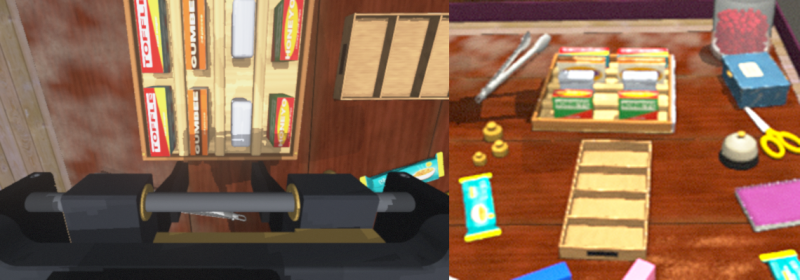

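The final view shows all four articles upright in their lanes behind their twins (x≈155, 200, 240, 283 in both rows), and the tray is empty. The measured centres match the targets to about 3 mm, and the front tin and short carton haven't moved.

```bash
python3 -c "
from rig import robot
print(robot.hand_in())"
```

```text
the job is handed in; nothing more can be done
None
```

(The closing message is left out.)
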